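# Sweep the panel and hold the glue press

## Task

Pick up the cork sanding block that lies just behind the hand press and sweep the four loose wood chips off the plywood panel of the press with it, so that all of them lie down on the bench, then lay the block flat on the bench again and let go of it. Then push the press's spring lever down with the fingers on its wooden handle until the lever is level (top of the handle as high as the gauge post beside it), not ramming it down to its stop, and finish while still holding it there. Leave the tape measure, glue bottle and toy wheel around the press where they stand.

Things in the scene. Friction and masses are not known exactly. Their poses are not given: they have to be found in the camera images.
- press: Hand glue press, fixed to the bench. Origin: on the bench, mid-width; z up, y along its length, x across (away from the robot at yaw 0). Wooden base board 100 mm wide (x -50..50), 26 mm thick, y -250..200. Two steel hinge cheeks stand on it at x +-19, y -72..-38, up to z 90, on a foot plate reaching y -35. The spring lever runs from them towards -y.
- panel_top (a point): Centre of the top face of the plywood panel being glued (press frame 0, 45, 40 mm). The panel is fixed on the press's base board: 14 mm thick, 100 mm wide, press y -110..200, flat bare top at z 40; its sides and +y end are open edges.
- lever (a joint): Spring lever of the press, rad: 0 = sprung up at rest, 0.30 rad (17 degrees) above level; 0.30 = level; 0.42 = hard stop. Grows as the handle is pushed down. Hinge line along press x at press (0, -55, 78) mm. Its spring pushes it back up: at mid-handle about 2.5 N starts it, about 7 N holds it level.
- grip_top (a point): Centre of the top face of the lever's wooden handle (34 wide x 62 long x 22 mm thick), 165 mm from the hinge line towards press -y and 12 mm above the lever's centre line. Press down here. With the lever level it lies at press (0, -220, 90) mm.
- gauge_top (a point): Top of the thin steel gauge post with a 16 mm flat head, beside the lever handle on the robot side, at press (-64, -220, 90) mm: the handle's top face is at this height when the lever is level.
- block: Cork sanding block used as scraper, 63 (x) x 101 (y) x 34 mm high, 0.08 to 0.17 kg, loose, lying flat on the bench behind the press (farther from the robot). Origin: centre of its underside.
- chip_1: Loose pine offcut chip, 26x15x9 mm, 10 g, lying on the panel on its +y half (press y 80 to 155 mm, x within 35 mm of the middle). Origin: centre of its underside.
- chip_2: Loose pine offcut chip, 24x16x8 mm, 10 g, lying on the panel on its +y half (press y 80 to 155 mm, x within 35 mm of the middle). Origin: centre of its underside.
- chip_3: Loose pine offcut chip, 23x14x10 mm, 10 g, lying on the panel on its +y half (press y 80 to 155 mm, x within 35 mm of the middle). Origin: centre of its underside.
- chip_4: Loose pine offcut chip, 26x13x9 mm, 10 g, lying on the panel on its +y half (press y 80 to 155 mm, x within 35 mm of the middle). Origin: centre of its underside.
- tape_measure_1: Bystander: yellow tape measure, 38x75x62 mm, standing left behind the press. Origin: centre of its underside.
- glue_bottle: Bystander: white glue bottle, 58 mm across, 187 mm tall, standing farther left. Origin: centre of its underside.
- toy_wheel: Bystander: turned wooden toy wheel, 36 mm across, 14 mm high, lying to the right of the press. Origin: centre of its underside.
Not all that is in view belongs to the job. Leave any red or turquoise look-alike of the block alone.

How it is judged (in metres and radians):
On the way, in this order (a step that is already met when the one before it is completed fails the run):
1. the block is gripped and lifted while all four chips still lie on the panel (contact force between the fingers and block above 1 N and height (world z) of block above 0.015 m and height (world z) of each of chip_1, chip_2, chip_3, chip_4 above 0.035 m), for 0.1 s.
2. all four chips are off the panel while the block is still gripped (contact force between the fingers and block above 1 N and height (world z) of each of chip_1, chip_2, chip_3, chip_4 below 0.028 m), for 0.2 s.
3. the block lies flat on the bench, let go (height (world z) of block below 0.008 m and contact force between the fingers and block below 0.1 N and linear speed of block below 0.02 m/s), for 0.2 s.
At the end, for the whole second after the job is handed in: The fingers hold the lever down (more than 3 N) and still, level within 0.05 rad (joint 0.25 to 0.35); all four chips lie lower than the panel (undersides below z 28 mm); the block lies flat on the bench (underside below 8 mm), at rest and not touched by the fingers (all of step 3 and value of joint lever between 0.25 and 0.35 rad and velocity of joint lever between -0.1 and 0.1 rad/s and contact force between the fingers and lever above 3 N and height (world z) of each of chip_1, chip_2, chip_3, chip_4 below 0.028 m); the arm keeps its last pose, push and grip.
It fails at once if the lever is rammed down to its stop (beyond 0.40 rad) (value of joint lever above 0.4 rad).
It fails at once if the tape measure is shifted more than 40 mm (distance of tape_measure_1 from where it was at the start of the episode above 0.04 m).
It fails at once if the glue bottle is shifted more than 40 mm (distance of glue_bottle from where it was at the start of the episode above 0.04 m).
It fails at once if the toy wheel is shifted more than 40 mm (distance of toy_wheel from where it was at the start of the episode above 0.04 m).
It also fails if it takes over 72 s, if anything falls off the work surface, if the arm or the gripper's body presses on something with over 40 N, if the wrist force passes 120 N, or if a joint passes its speed limit or range.

## Robot

A 6-joint arm with a two-finger parallel gripper is mounted at the origin on a cart in front of the work surface, level with it; the furniture and walls round the work are solid. World frame = base frame: x ahead of the robot, y to its left, z up, the work surface at z = 0. Lengths are in m, angles in degrees, forces in N, time in s.
With the tool pointing down it reaches from about 0.325 to 0.75 m from the base axis. Payload 7.6 kg.
Tool frame: the origin (TCP) lies at the very end of the fingers, on their centre line; the grasp point (between the pads) lies 19 mm behind it; x points along the fingers, y is the direction in which the jaws open and shut, and the axes are right-handed (so a half turn about x gives the same grasp; the last joint's range is limited). The gripper opens to 85 mm and grips with 20 to 120 N. Pads are 22 mm wide; open, the fingers measure 114 mm over their backs; the gripper's body (76 mm by 85 mm) begins 54 mm behind the grasp point. The pads swing forward as they close: fully open they stand 13 mm farther back than shut.
Start: joints at [-76.392, 2.991, 80.254, -0, 96.75, -4.028], TCP at [0.159, -0.5, 0.231] pointing down, gripper open.
Joint ranges: [-166.34, 166.34], [-52.06, 124.39], [6.96, 135.62], [-60.46, 240.46], [14.63, 156.25], [-167.68, 167.68]. Speed limits (degrees/s): [147.25, 147.25, 172.46, 180, 180, 180].

## Interface

Orientations are given as a 3x3 rotation matrix whose columns are the frame's x, y, z axes.
In Python, from cell import state, viewer, ticket gives the robot as it stands.
- The arm moves only by the tool carry_out, never from a script. Its argument "steps" is text: rows parted by semicolons, each of 5 numbers parted by spaces: the opening, from 0 (shut) to 1 (fully open), then the shift along the tool's x, y, z as a fraction of full scale, then the turn about the tool's x as a fraction of full scale. A call has 1 to 5 rows; each row is the pose to reach, as a shift and turn from the pose measured when the call began, along the tool's axes at that moment; what a row does not reach only later rows make up. Full scale, the value 1, is 0.12 m for a shift and 90 degrees for a turn. A row lasts 1/10 s, in which the tool goes at most 50 mm and 8.59 degrees, less where a joint would pass 70% of its speed; a pose out of reach is approached as far as the arm can. A call with a number of a shift or a turn outside -1 to 1 is refused whole. A call with a gripper value outside its range is refused whole. The fingers move at their own pace and stop on an object; "squeeze" is the grip in N (left out, the last holds). Time passes only in rows, so rows that repeat a pose let the fingers close. It gives the time, the measured TCP pose, the force and the opening at its end, in the units of the state.
- state(): the state, without advancing time (a new reading comes with each control period).
- viewer.capture(name): name is "scene" or "top" or "wrist"; returns (picture, depth): 400x640x3 uint8, red, green, blue; 400x640 float32, m along the optical axis (not along the pixel's ray), 0 where there is no reading.
- viewer.camera_params(name): a dict with "fov_y" (degrees; the focal length in pixels is half the picture's height over the tangent of half this angle, whatever the lens; pixels are square), "cx", "cy" (the principal point, pixels), "camera_from_world" (4x4, takes a point from world to camera coordinates). Camera axes: x right, y down, z forward; pixel columns grow to the right and rows downward; lengths in m; the calibration is good to about 2 mm. A picture is of the moment at which its call begins: read the wrist's pose just before it. camera_params takes no time and is no camera call; for the wrist camera it gives the pose at the moment of the call.
- ticket.job_done(): hands the job in, once; it reports no verdict.
The state is a dict: "time_s": time; "qpos": joint angles; "dq": joint speeds; "tau": joint torques, N m; "ee_pos": TCP position; "ee_rot": TCP orientation; "force": force on the tool from outside, world axes, zero at the start; "moment": the same for the moment, N m; "gripper_width": opening from 0.0 (shut) to 1.0 (fully open).
Only numpy, scipy, OpenCV 4.12 (cv2) and the standard library are available. Lean on these libraries where they do the work, as an engineer would, in place of code of your own. Each camera call takes 0.05 s, during which the arm holds its last target. There are 200 camera calls.

## Working session

There is one attempt and no reset: what is moved stays moved. The work goes in short steps, Python scripts to look and compute and a tool call to move; the robot and the scene stay as the last step left them, time stands still between calls to the robot, and variables do not carry over. Pictures are saved under pics/ and viewed, about 8 in all and at most 12, crops included, and the job is handed in when it is done.

Besides the shell and the picture viewer there is one more tool, called after ">>>" as name(argument=value, ...), one argument or row to a line, values as JSON. carry_out: Moves the arm, as the interface text tells. Its arguments: {"type":"object","properties":{"steps":{"type":"string"},"squeeze":{"type":"number"}},"required":["steps"]}

```bash
mkdir -p pics; ls
cat > h.py <<'E'
import numpy as np, cv2
from cell import state, viewer, ticket
def cap(n,save=None):
    P=viewer.camera_params(n); im,d=viewer.capture(n)
    if save: cv2.imwrite('pics/'+save,im[:,:,::-1])
    return im,d,P
def pts(d,P):
    f=d.shape[0]/2/np.tan(np.radians(P['fov_y'])/2)
    v,u=np.mgrid[:d.shape[0],:d.shape[1]]
    c=np.stack([(u-P['cx'])/f*d,(v-P['cy'])/f*d,d],-1)
    M=np.linalg.inv(np.array(P['camera_from_world'])); w=c@M[:3,:3].T+M[:3,3]
    w[d==0]=np.nan
    return w
def ray(P,u,v,z,H=400):
    f=H/2/np.tan(np.radians(P['fov_y'])/2)
    M=np.linalg.inv(np.array(P['camera_from_world']))
    r=M[:3,:3]@np.array([(u-P['cx'])/f,(v-P['cy'])/f,1]); o=M[:3,3]
    return o+r*(z-o[2])/r[2]
E
python3 - <<'E'
from h import *
print(state())
for n in['scene','top']:
    im,d,P=cap(n,n+'0.png'); print(n,P); np.savez(n+'0.npz',im=im,d=d)
a=cv2.imread('pics/scene0.png');b=cv2.imread('pics/top0.png')
cv2.imwrite('pics/both.png',cv2.resize(np.vstack([a,b]),(480,600)))
E
```

```text
pics
{'time_s': 0.0, 'qpos': array([-7.63945482e+01,  3.02750168e+00,  8.03149656e+01, -9.19912060e-04,
        9.67490351e+01, -4.02814549e+00]), 'dq': array([-0.08774182, -0.00621686,  0.03676379, -0.0032183 ,  0.04581776,
       -0.06458581]), 'tau': array([ 5.19298089e-05, -3.81667829e+01, -3.60186660e+01, -3.24954408e-05,
        6.12423450e-03,  3.02421051e-05]), 'ee_pos': array([ 0.15898009, -0.50002575,  0.2304527 ]), 'ee_rot': array([[-3.91170451e-04,  3.02926676e-01, -9.53013786e-01],
       [ 1.54845179e-03, -9.53012533e-01, -3.02926914e-01],
       [-9.99998725e-01, -1.59419196e-03, -9.62770127e-05]]), 'force': array([-0.78916901, -0.35436332,  0.17929293]), 'moment': array([ 0.00996718, -0.01367861, -0.01890296]), 'gripper_width': 1.0001683979655027}
scene {'fov_y': 42.67950973031121, 'cx': 323.33166090658693, 'cy': 195.64155557987092, 'camera_from_world': array([[ 0.54702018, -0.83709871, -0.00588873, -0.36649353],
       [-0.35737684, -0.22716278, -0.90591328,  0.31181358],
       [ 0.75700113,  0.49765734, -0.42342232,  1.38067449],
       [ 0.        ,  0.        ,  0.        ,  1.        ]])}
top {'fov_y': 42.7712420725921, 'cx': 312.4259118973502, 'cy': 200.93870037532966, 'camera_from_world': array([[ 0.02118063, -0.99975588,  0.00628976, -0.0550561 ],
       [-0.98182429, -0.02198673, -0.18851431,  0.60879463],
       [ 0.18860658, -0.00218258, -0.9820503 ,  1.37987636],
       [ 0.        ,  0.        ,  0.        ,  1.        ]])}
```

View pics/scene0.png

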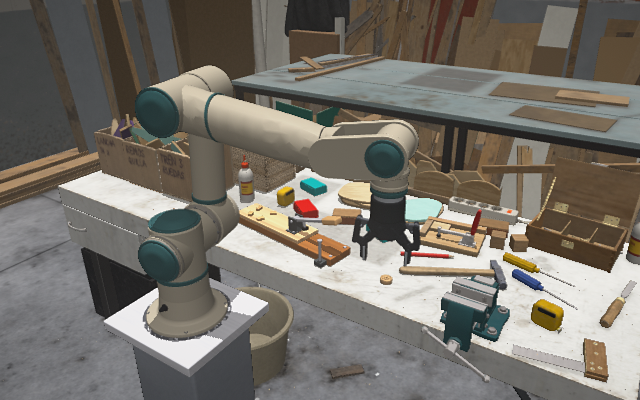

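View pics/top0.png

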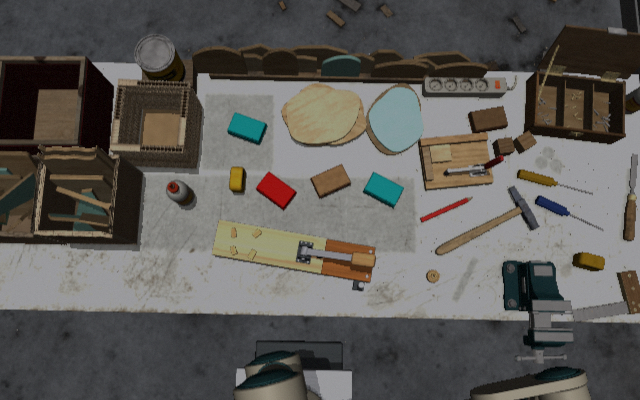

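Top view: the press's panel is at (270,245), with chips at about (236,236), (256,233), (234,250) and (252,255), and its lever handle at (363,260). There are three block candidates just behind the press: brown (330,181), red (276,190) and turquoise (384,190). Two more, turquoise (247,127) and dark brown (489,119), lie farther away. The brown one at (330,181) is cork-coloured and just behind the press, so it fits. I'll measure it and confirm it in a crop.

```bash
cat > m.py <<'E'
from h import *
D=np.load('top0.npz'); im,d=D['im'],D['d']; P=viewer.camera_params('top'); W=pts(d,P)
def rect(mask,name):
    p=W[mask][:,:2].astype(np.float32); r=cv2.minAreaRect(p); print(name,np.round(r[0],4),np.round(r[1],3),round(r[2],1), 'n',len(p))
    return r
u=np.arange(640)[None,:]*np.ones((400,1)); v=np.arange(400)[:,None]*np.ones((1,640))
box=lambda a,b,c,e:(u>=a)&(u<=b)&(v>=c)&(v<=e)
Z=W[...,2]
rect(box(305,355,155,205)&(Z>.028)&(Z<.045),'block')
print('bench z',np.nanmedian(Z[box(200,260,200,215)]), 'block z',np.nanmedian(Z[box(322,338,176,186)]))
rect(box(205,385,210,285)&(Z>.018),'press all')
m=box(205,330,215,280)&(Z>.033)&(Z<.055); rect(m,'panel+'); print(np.nanmedian(Z[m]))
hs=box(345,385,240,275)
print('handle maxes',np.nanmax(Z[hs])); rect(hs&(Z>.075),'handle')
rect(box(225,246,160,195)&(Z>.04),'tape'); rect(box(165,195,170,210)&(Z>.03),'bottle'); rect(box(424,442,265,285)&(Z>.008),'wheel')
rect(box(255,300,165,212)&(Z>.02),'red');rect(box(360,410,165,212)&(Z>.02),'turq')
hsv=cv2.cvtColor(im,cv2.COLOR_RGB2HSV); print(hsv[236,236],hsv[233,256],hsv[240,285],hsv[181,330],hsv[119,489])
c=cv2.resize(im[150:300,200:400,::-1],None,fx=4,fy=4,interpolation=cv2.INTER_CUBIC); cv2.imwrite('pics/crop1.png',c)
E
python3 m.py
```

```text
block [ 0.6795 -0.0927] [0.063 0.1  ] 26.2 n 705
bench z 0.001500029504618361 block z 0.03581332125633874
press all [0.4655 0.0089] [0.451 0.117] 80.9 n 5802
panel+ [0.4821 0.066 ] [0.333 0.101] 81.4 n 3645
0.04219690225158024
handle maxes 0.15212320956094594
handle [ 0.4462 -0.1685] [0.079 0.034] 81.3 n 362
tape [0.673  0.1765] [0.038 0.07 ] 87.5 n 333
bottle [0.623  0.3286] [0.055 0.054] 73.8 n 492
wheel [ 0.4174 -0.3894] [0.036 0.047] 66.4 n 129
red [0.648  0.0656] [0.102 0.064] 54.6 n 761
turq [ 0.6575 -0.2464] [0.101 0.065] 62.3 n 764
[19 90 88] [ 20 118 155] [ 31  67 155] [ 15 132 120] [ 15 126  79]
```

View pics/crop1.png

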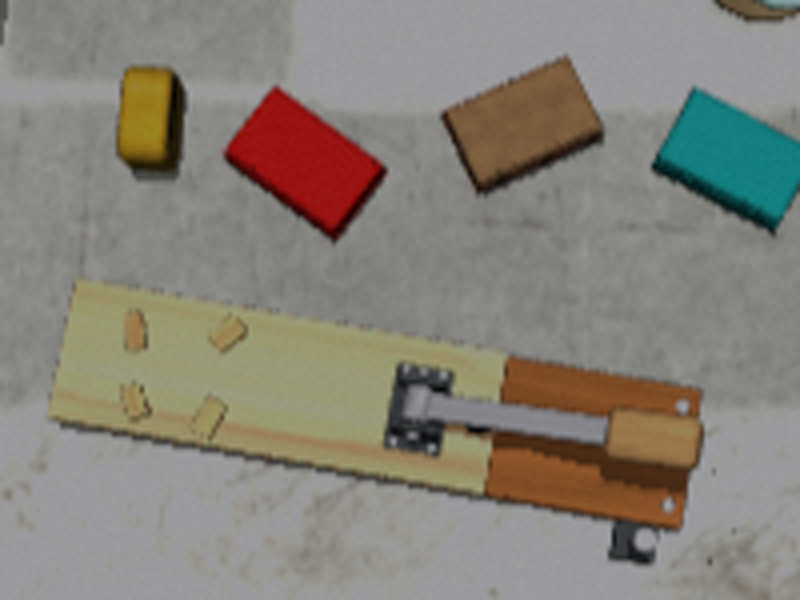

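The crop confirms it: brown cork block at top pixel (330,181), 63×100 mm and 34 mm high, centre (0.680,-0.093). Its neighbours there are red and turquoise. I'll set out towards it high up, turning the jaws onto its 63 mm side.

>>> carry_out(
  steps="1 0 -0.1 -0.25 -0.095; 1 0 -0.2 -0.5 -0.19; 1 0 -0.3 -0.75 -0.285; 1 0 -0.4 -1 -0.38; 1 0 -0.4 -1 -0.47",
  squeeze=40,
)

```text
time_s: 0.6
ee_pos: [0.2611, -0.4159, 0.2304]
ee_rot: [[0.0, 0.87, -0.492], [0.002, -0.492, -0.87], [-1.0, -0.001, -0.002]]
force: [-0.3, -0.7, 0.9]
gripper_width: 0.998
```

>>> carry_out(
  steps="1 0 0.1 -0.25 -0.095; 1 0 0.2 -0.5 -0.19; 1 0 0.3 -0.75 -0.285; 1 0 0.4 -1 -0.38; 1 0 0.4 -1 -0.47",
)

```text
time_s: 1.1
ee_pos: [0.364, -0.3328, 0.2301]
ee_rot: [[0.0, 0.973, 0.231], [0.004, 0.231, -0.973], [-1.0, 0.001, -0.004]]
force: [-0.8, -0.5, -0.2]
gripper_width: 1.002
```

>>> carry_out(
  steps="1 0 0.25 -0.12 -0.08; 1 0 0.5 -0.25 -0.156; 1 0 0.75 -0.4 -0.156; 1 0 1 -0.5 -0.156; 1 0 1 -0.5 -0.156",
)

```text
time_s: 1.6
ee_pos: [0.4688, -0.2442, 0.2297]
ee_rot: [[-0.0, 0.886, 0.464], [0.005, 0.464, -0.886], [-1.0, 0.002, -0.005]]
force: [-0.8, -0.8, 0.4]
gripper_width: 1.002
```

>>> carry_out(
  steps="1 0 0.25 -0.05 0; 1 0 0.5 -0.1 0; 1 0 0.75 -0.15 0; 1 0 1 -0.2 0; 1 0 1 -0.2 0",
)

```text
time_s: 2.1
ee_pos: [0.5653, -0.1653, 0.229]
ee_rot: [[-0.001, 0.884, 0.467], [0.006, 0.467, -0.884], [-1.0, 0.002, -0.006]]
force: [1.5, -0.7, -0.5]
gripper_width: 1.0
```

>>> carry_out(
  steps="1 0 0.25 -0.05 0; 1 0 0.5 -0.1 0; 1 0 0.75 -0.15 0; 1 0 1 -0.2 0; 1 0 1 -0.2 0",
)

```text
time_s: 2.6
ee_pos: [0.6612, -0.0866, 0.2277]
ee_rot: [[-0.003, 0.883, 0.469], [0.007, 0.469, -0.883], [-1.0, 0.0, -0.008]]
force: [0.6, -1.2, -1.0]
gripper_width: 1.002
```

Run:
```python
from h import *
im,d,P=cap('wrist','w1.png'); W=pts(d,P); Z=W[...,2]; s=state(); print(s['ee_pos'],s['ee_rot'])
hsv=cv2.cvtColor(im,cv2.COLOR_RGB2HSV)
m=((Z>.025)&(Z<.045)&(np.abs(W[...,0]-.68)<.08)&(np.abs(W[...,1]+.093)<.085)).astype(np.uint8)
n,l,st,c=cv2.connectedComponentsWithStats(m); k=1+np.argmax(st[1:,4]); p=W[l==k]
r=cv2.minAreaRect(p[:,:2].astype(np.float32)); print(r,np.median(p[:,2]),len(p))
c=np.array(r[0])-s['ee_pos'][:2]; print('shift tool', s['ee_rot'][:2].T@c/.12)
```

```text
[ 0.66030539 -0.08793896  0.22808106] [[-3.36191178e-03  8.83907220e-01  4.67650215e-01]
 [ 6.17931452e-03  4.67662292e-01 -8.83885624e-01]
 [-9.99975257e-01 -8.17877229e-05 -7.03418009e-03]]
((0.6804102659225464, -0.09299802035093307), (0.06313943862915039, 0.10041242092847824), 26.17293357849121) 0.03281199233419316 4738
shift tool [-0.00082377  0.12837425  0.11561397]
```

View pics/w1.png

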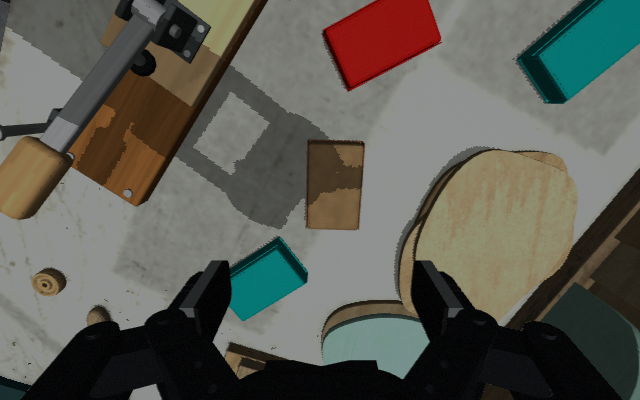

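Wrist view: the cork block's top is at about (336,185), measured at (0.680,-0.093) and 26.2°, which matches the top view. I'll correct and descend.

>>> carry_out(
  steps="1 0 0.13 0.115 0.02; 1 0.2 0.13 0.115 0.02; 1 0.4 0.13 0.115 0.02; 1 0.7 0.13 0.115 0.02; 1 0.9 0.13 0.115 0.02",
)

```text
time_s: 3.15
ee_pos: [0.6784, -0.0939, 0.1175]
ee_rot: [[-0.006, 0.899, 0.438], [0.006, 0.438, -0.899], [-1.0, -0.003, -0.008]]
force: [-0.0, 0.3, -0.2]
gripper_width: 1.0
```

>>> carry_out(
  steps="1 0.1 0 0 0; 1 0.3 0 0 0; 1 0.45 0 0 0; 1 0.6 0 0 0; 1 0.6 0 0 0",
)

```text
time_s: 3.65
ee_pos: [0.676, -0.0943, 0.0431]
ee_rot: [[-0.011, 0.899, 0.437], [0.007, 0.437, -0.899], [-1.0, -0.007, -0.011]]
force: [0.2, 0.5, -0.6]
gripper_width: 1.002
```

>>> carry_out(
  steps="1 0.1 0.04 0 0; 1 0.2 0.04 0 0; 1 0.3 0.04 0 0; 1 0.31 0.04 0 0; 1 0.31 0.04 0 0",
)

```text
time_s: 4.15
ee_pos: [0.6797, -0.0919, 0.0053]
ee_rot: [[-0.012, 0.899, 0.437], [0.007, 0.437, -0.899], [-1.0, -0.008, -0.011]]
force: [-0.1, 0.8, 0.7]
gripper_width: 0.993
```

>>> carry_out(
  steps="0 0 0 0 0; 0 0 0 0 0; 0 0 0 0 0; 0 0 0 0 0; 0 0 0 0 0",
  squeeze=50,
)

```text
time_s: 4.65
ee_pos: [0.6803, -0.092, 0.0064]
ee_rot: [[-0.01, 0.899, 0.437], [0.007, 0.437, -0.899], [-1.0, -0.006, -0.01]]
force: [0.5, 0.5, 5.4]
gripper_width: 0.707
```

>>> carry_out(
  steps="0 0 0 0 0; 0 -0.1 0 0 0; 0 -0.2 0 0 0; 0 -0.35 0 0 0; 0 -0.5 0 0 0",
)

```text
time_s: 5.15
ee_pos: [0.6808, -0.0924, 0.0678]
ee_rot: [[-0.01, 0.899, 0.437], [0.007, 0.437, -0.899], [-1.0, -0.006, -0.01]]
force: [1.3, -0.3, -1.4]
gripper_width: 0.712
```

>>> carry_out(
  steps="0 -0.2 -0.1 -0.2 -0.095; 0 -0.4 -0.2 -0.4 -0.19; 0 -0.5 -0.3 -0.6 -0.285; 0 -0.5 -0.4 -0.75 -0.38; 0 -0.5 -0.5 -0.9 -0.47",
)

```text
time_s: 5.65
ee_pos: [0.5799, -0.0214, 0.1311]
ee_rot: [[-0.008, 0.365, 0.931], [0.006, 0.931, -0.365], [-1.0, 0.003, -0.009]]
force: [0.4, 1.0, -1.4]
gripper_width: 0.708
```

>>> carry_out(
  steps="0 0 0.06 -0.25 -0.08; 0 0 0.12 -0.5 -0.144; 0 0 0.18 -0.75 -0.144; 0 0 0.24 -1 -0.144; 0 0 0.24 -1 -0.144",
)

```text
time_s: 6.15
ee_pos: [0.4767, 0.0509, 0.1333]
ee_rot: [[-0.007, 0.145, 0.989], [0.007, 0.989, -0.145], [-1.0, 0.006, -0.008]]
force: [-0.3, -1.9, -1.6]
gripper_width: 0.707
```

```bash
cat >> h.py <<'E'
yd=np.array([.153,.988]);xd=np.array([.988,-.153]);O=np.array([.4767,.0324])
def press(p): q=np.asarray(p)[...,:2]-O; return np.stack([q@xd,q@yd],-1)
def shift(tx,ty,z,ang):  # press target -> tool fractions from now
    s=state(); R=s['ee_rot']; t=np.r_[O+tx*xd+ty*yd,z]; a=np.degrees(np.arctan2(R[1,1],R[0,1]))
    print('now press',press(s['ee_pos']).round(4),'z',s['ee_pos'][2].round(4),'ang',a.round(2),'F',s['force'].round(1),'shift',(R.T@(t-s['ee_pos'])/.12).round(3),'turn',round((a-ang)/90,3))
E
python3 - <<'E'
from h import *
D=np.load('top0.npz'); W=pts(D['d'],viewer.camera_params('top')); Q=press(W); hsv=cv2.cvtColor(D['im'],cv2.COLOR_RGB2HSV)
on=(np.abs(Q[...,0])<.05)&(Q[...,1]>-.1)&(Q[...,1]<.2)
m=(on&(Q[...,1]>.05)&(W[...,2]>.046)).astype(np.uint8)
n,l,st,c=cv2.connectedComponentsWithStats(m)
for k in range(1,n):
    if st[k,4]>3: print('chip',Q[l==k].mean(0).round(3),Q[l==k].min(0).round(3),Q[l==k].max(0).round(3),st[k,4])
g=(np.abs(Q[...,1])<.3)&(W[...,2]>.033)&(W[...,2]<.05)&(Q[...,1]>.0)&(np.abs(Q[...,0])<.1)
print('panel ext',np.nanpercentile(Q[g],[.5,99.5],axis=0))
shift(0,.018,.051,81.2)
E
```

```text
chip [0.019 0.15 ] [0.007 0.142] [0.034 0.16 ] 43
chip [0.029 0.086] [0.016 0.073] [0.045 0.099] 49
chip [0.038 0.053] [0.034 0.051] [0.042 0.055] 4
chip [0.006 0.18 ] [0.003 0.176] [0.011 0.182] 4
chip [0.001 0.12 ] [-0.004  0.117] [0.005 0.125] 6
chip [-0.03  0.14] [-0.042  0.129] [-0.016  0.153] 48
chip [-0.034  0.185] [-0.036  0.183] [-0.03   0.188] 4
chip [-0.026  0.112] [-0.029  0.108] [-0.022  0.117] 6
chip [-0.031  0.087] [-0.044  0.077] [-0.015  0.097] 51
chip [-0.023  0.072] [-0.027  0.069] [-0.019  0.074] 4
chip [-0.035  0.061] [-0.039  0.058] [-0.033  0.063] 4
panel ext [[-0.04991243  0.00106991]
 [ 0.07715985  0.27828   ]]
now press [-0.0028  0.0183] z 0.1333 ang 81.67 F [-0.3 -1.9 -1.6] shift [ 0.685 -0.006  0.029] turn 0.005
```

>>> carry_out(
  steps="0 0.15 -0.03 0.03 0.005; 0 0.3 -0.03 0.03 0.005; 0 0.45 -0.03 0.03 0.005; 0 0.58 -0.03 0.03 0.005; 0 0.62 -0.03 0.03 0.005",
)

```text
time_s: 6.65
ee_pos: [0.4788, 0.047, 0.0578]
ee_rot: [[-0.009, 0.153, 0.988], [0.007, 0.988, -0.153], [-1.0, 0.005, -0.01]]
force: [0.5, 0.7, -1.1]
gripper_width: 0.712
```

Run:
```python
from h import *
im,d,P=cap('scene'); cv2.imwrite('pics/s2.png',cv2.resize(im[165:285,220:380,::-1],None,fx=5,fy=5,interpolation=cv2.INTER_CUBIC))
shift(0,.018,.051,81.2)
```

```text
now press [-0.0001  0.0148] z 0.0579 ang 81.21 F [-0.2 -0.2 -1. ] shift [0.057 0.026 0.001] turn 0.0
```

View pics/s2.png

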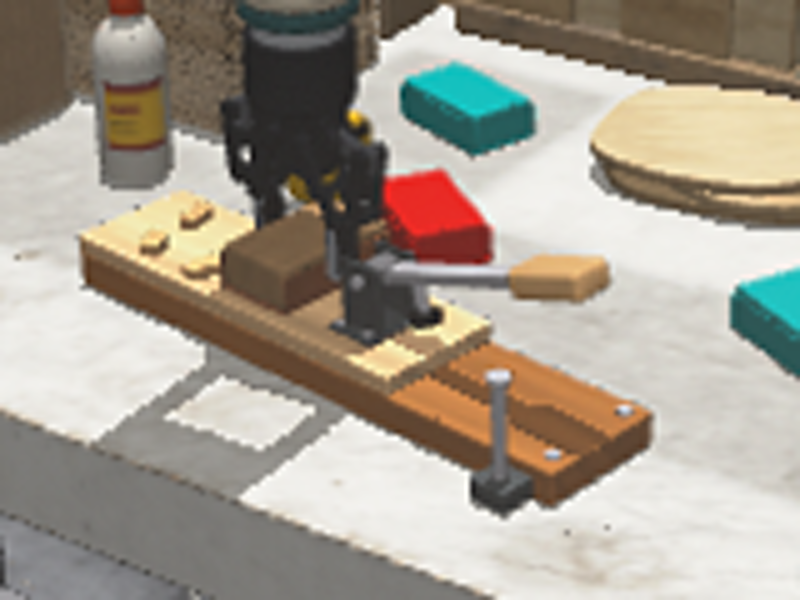

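Scene crop: the block is held flat over the panel at crop pixel (285,262), with the chips ahead of it at (195,213), (153,240) and (200,268). The lower chips and edges are clear of the block. I'll go down to about 3 mm clearance and sweep towards +y.

>>> carry_out(
  steps="0 0.03 0 0 0; 0 0.06 0 0 0; 0 0.07 0 0 0; 0 0.07 0 0 0; 0 0.07 0 0 0",
)

```text
time_s: 7.2
ee_pos: [0.479, 0.0471, 0.0498]
ee_rot: [[-0.009, 0.153, 0.988], [0.007, 0.988, -0.153], [-1.0, 0.005, -0.009]]
force: [0.2, 0.4, -2.0]
gripper_width: 0.713
```

Run:
```python
from h import *
shift(0,.205,.0495,81.2)
```

```text
now press [0.     0.0149] z 0.0498 ang 81.21 F [ 0.2  0.4 -2. ] shift [0.011 1.584 0.   ] turn 0.0
```

>>> carry_out(
  steps="0 0.003 0.1 0 0; 0 0.003 0.22 0 0; 0 0.004 0.34 0 0; 0 0.005 0.46 0 0; 0 0.006 0.58 0 0",
)

```text
time_s: 7.7
ee_pos: [0.4897, 0.1175, 0.0494]
ee_rot: [[-0.009, 0.152, 0.988], [0.007, 0.988, -0.152], [-1.0, 0.005, -0.009]]
force: [-1.0, -0.7, -1.2]
gripper_width: 0.703
```

>>> carry_out(
  steps="0 0.003 0.12 0 0; 0 0.003 0.24 0 0; 0 0.004 0.36 0 0; 0 0.004 0.48 0 0; 0 0.004 0.6 0 0",
)

```text
time_s: 8.2
ee_pos: [0.5008, 0.1899, 0.0493]
ee_rot: [[-0.009, 0.152, 0.988], [0.007, 0.988, -0.152], [-1.0, 0.005, -0.01]]
force: [-0.8, -0.0, -0.4]
gripper_width: 0.711
```

Run:
```python
from h import *
shift(0,.21,.0495,81.2)
```

```text
now press [-0.0003  0.1593] z 0.0493 ang 81.25 F [-0.8 -0.  -0.4] shift [0.001 0.422 0.003] turn 0.001
```

>>> carry_out(
  steps="0 0 0.12 0 0; 0 0 0.24 0 0; 0 0 0.36 0 0; 0 0 0.44 0 0; 0 0 0.44 0 0",
)

```text
time_s: 8.7
ee_pos: [0.5089, 0.2433, 0.0495]
ee_rot: [[-0.009, 0.151, 0.989], [0.007, 0.989, -0.151], [-1.0, 0.006, -0.01]]
force: [0.2, -1.1, -0.3]
gripper_width: 0.711
```

Run:
```python
from h import *
shift(0,.21,.0495,81.2)
a=cap('scene')[0]; b,d,P=cap('top')
A=cv2.resize(a[165:285,220:380,::-1],(800,600),interpolation=cv2.INTER_CUBIC);B=cv2.resize(b[180:300,160:320,::-1],(800,600),interpolation=cv2.INTER_CUBIC)
cv2.imwrite('pics/s3.png',cv2.resize(np.hstack([A,B]),(800,300)))
```

```text
now press [-0.0004  0.2133] z 0.0495 ang 81.33 F [ 0.2 -1.1 -0.3] shift [ 0.    -0.028  0.004] turn 0.001
```

View pics/s3.png

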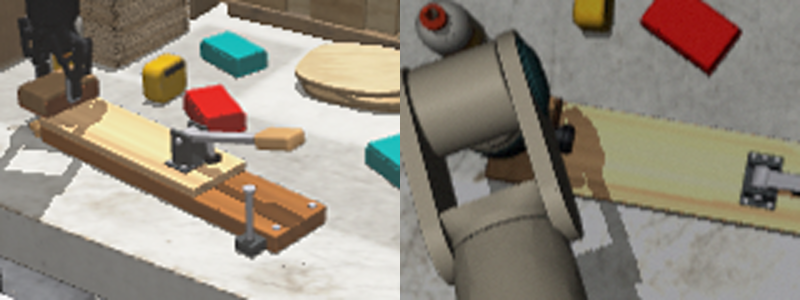

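>>> carry_out(
  steps="0 -0.15 0 0 0; 0 -0.3 0 0 0; 0 -0.5 0 0 0; 0 -0.7 0 0 0; 0 -0.8 0 0 0",
)

```text
time_s: 9.3
ee_pos: [0.5105, 0.241, 0.1479]
ee_rot: [[-0.006, 0.153, 0.988], [0.007, 0.988, -0.153], [-1.0, 0.006, -0.007]]
force: [0.7, -0.4, -0.3]
gripper_width: 0.707
```

>>> carry_out(
  steps="0 0 -0.25 0.14 0; 0 0 -0.5 0.28 0; 0 0 -0.7 0.42 0; 0 0 -0.85 0.56 0; 0 0 -0.85 0.56 0",
)

```text
time_s: 9.8
ee_pos: [0.5621, 0.1269, 0.146]
ee_rot: [[-0.006, 0.157, 0.988], [0.007, 0.988, -0.157], [-1.0, 0.005, -0.007]]
force: [-0.1, 0.8, -0.5]
gripper_width: 0.712
```

>>> carry_out(
  steps="0 0 -0.25 0.14 0; 0 0 -0.5 0.28 0; 0 0 -0.7 0.42 0; 0 0 -0.85 0.56 0; 0 0 -0.85 0.56 0",
)

```text
time_s: 10.3
ee_pos: [0.6129, 0.0134, 0.1441]
ee_rot: [[-0.007, 0.16, 0.987], [0.006, 0.987, -0.16], [-1.0, 0.005, -0.008]]
force: [0.2, 0.3, -1.0]
gripper_width: 0.712
```

Run:
```python
from h import *
s=state(); print(s['ee_pos'],s['ee_rot'])
a=cap('scene')[0]; b,d,P=cap('top')
A=cv2.resize(a[165:285,220:380,::-1],(800,600),interpolation=cv2.INTER_CUBIC);B=cv2.resize(b[180:300,160:320,::-1],(800,600),interpolation=cv2.INTER_CUBIC)
cv2.imwrite('pics/s4.png',cv2.resize(np.vstack([A,B]),(400,600)))
W=pts(d,P);Q=press(W)
m=((Q[...,1]>.19)&(Q[...,1]<.32)&(np.abs(Q[...,0])<.09)&(W[...,2]>.006)&(W[...,2]<.1)).astype(np.uint8)
n,l,st,c=cv2.connectedComponentsWithStats(m)
for k in range(1,n):
    if st[k,4]>5: print(Q[l==k].mean(0).round(3),np.percentile(W[l==k][:,2],[5,50,95]).round(3),st[k,:])
```

```text
[0.61292206 0.01339124 0.14409735] [[-0.0072886   0.15981471  0.98712012]
 [ 0.00604438  0.98713535 -0.15977254]
 [-0.99995517  0.00480201 -0.00816082]]
[0.08  0.302] [0.012 0.059 0.097] [175 196  17  10  88]
[-0.     0.195] [0.037 0.041 0.046] [212 219  10  36 124]
[0.019 0.236] [0.007 0.01  0.017] [203 224   7  10  46]
[0.02  0.215] [0.006 0.015 0.021] [211 225   5  10  33]
[-0.026  0.237] [0.008 0.012 0.015] [198 240   8   8  38]
[-0.034  0.215] [0.008 0.017 0.022] [207 242   5  11  35]
```

View pics/s4.png

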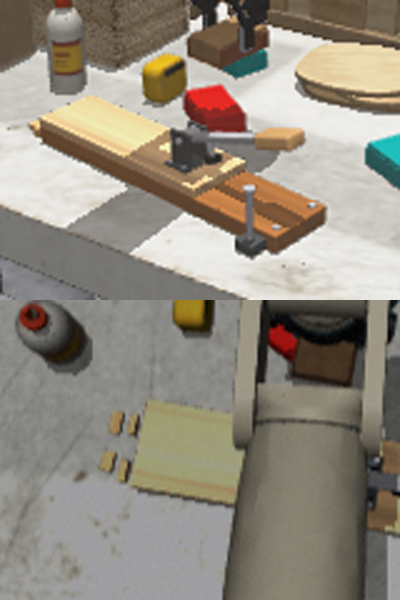

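All four chips lie on the bench past the +y end, at lower-panel pixels (117,423), (133,426), (107,462) and (124,470), with tops no higher than 22 mm. The panel is bare. Next I'll lay the block down near its old spot.

>>> carry_out(
  steps="0 0 -0.25 0.14 0; 0 0 -0.5 0.28 0; 0 0 -0.7 0.42 0; 0 0 -0.79 0.52 0; 0 0.1 -0.79 0.52 0",
)

```text
time_s: 10.9
ee_pos: [0.6597, -0.0879, 0.1324]
ee_rot: [[-0.005, 0.158, 0.987], [0.006, 0.987, -0.158], [-1.0, 0.006, -0.005]]
force: [0.2, 0.3, -0.5]
gripper_width: 0.709
```

>>> carry_out(
  steps="0 0.2 0 0 0; 0 0.4 0 0 0; 0 0.6 0 0 0; 0 0.75 0 0 0; 0 0.8 0 0 0",
)

```text
time_s: 11.4
ee_pos: [0.657, -0.0848, 0.0327]
ee_rot: [[-0.01, 0.156, 0.988], [0.008, 0.988, -0.156], [-1.0, 0.006, -0.011]]
force: [-0.3, -0.0, -0.5]
gripper_width: 0.711
```

>>> carry_out(
  steps="0 0.06 0 0 0; 0 0.12 0 0 0; 0 0.17 0 0 0; 0 0.2 0 0 0; 0 0.21 0 0 0",
)

```text
time_s: 11.9
ee_pos: [0.6567, -0.0846, 0.0073]
ee_rot: [[-0.01, 0.156, 0.988], [0.008, 0.988, -0.156], [-1.0, 0.006, -0.011]]
force: [0.5, 0.2, -1.5]
gripper_width: 0.706
```

>>> carry_out(
  steps="0 0.005 0 0 0; 0 0.01 0 0 0; 0 0.01 0 0 0; 1 0.01 0 0 0; 1 0 0 0 0",
)

```text
time_s: 12.4
ee_pos: [0.6567, -0.0846, 0.0074]
ee_rot: [[-0.01, 0.156, 0.988], [0.008, 0.988, -0.156], [-1.0, 0.006, -0.011]]
force: [-0.4, 0.5, 0.7]
gripper_width: 0.999
```

>>> carry_out(
  steps="1 0 0 0 0; 1 0 0 0 0; 1 0 0 0 0; 1 0 0 0 0; 1 0 0 0 0",
)

```text
time_s: 12.9
ee_pos: [0.6567, -0.0846, 0.0073]
ee_rot: [[-0.01, 0.156, 0.988], [0.008, 0.988, -0.156], [-1.0, 0.006, -0.011]]
force: [-0.3, -0.1, 0.8]
gripper_width: 1.001
```

>>> carry_out(
  steps="1 -0.1 0 0 0; 1 -0.25 0 0 0; 1 -0.5 0 0 0; 1 -0.75 0 0 0; 1 -1 0 0 0",
)

```text
time_s: 13.4
ee_pos: [0.658, -0.0856, 0.1296]
ee_rot: [[-0.009, 0.156, 0.988], [0.008, 0.988, -0.156], [-1.0, 0.006, -0.01]]
force: [0.6, -0.2, 0.5]
gripper_width: 0.998
```

Run:
```python
from h import *
shift(0,-.20,.2,81.2)
im,d,P=cap('wrist','w2.png'); W=pts(d,P);m=(abs(W[...,2]-.034)<.008)&(abs(W[...,0]-.657)<.07)&(abs(W[...,1]+.085)<.05)
print(cv2.minAreaRect(W[m][:,:2].astype(np.float32)),np.percentile(W[m][:,2],[5,50,95]))
```

```text
now press [ 0.1972 -0.0889] z 0.1296 ang 81.01 F [ 0.6 -0.2  0.5] shift [-0.575 -0.927 -1.646] turn -0.002
((0.6564638018608093, -0.08566991984844208), (0.06306471675634384, 0.09997095167636871), 81.14461517333984) [0.03048326 0.03282895 0.03393134]
```

The block lies flat at (0.656,-0.086), with its top at about 33 mm everywhere. Next is the lever: fingers shut, then over the handle.

>>> carry_out(
  steps="0 -0.2 0 0 0; 0 -0.4 0 0 0; 0 -0.6 -0.1 -0.15 0; 0 -0.62 -0.3 -0.4 0; 0 -0.62 -0.53 -0.8 0",
)

```text
time_s: 13.95
ee_pos: [0.5604, -0.1328, 0.2124]
ee_rot: [[0.003, 0.155, 0.988], [0.005, 0.988, -0.155], [-1.0, 0.005, 0.003]]
force: [0.5, -1.2, 1.3]
gripper_width: 0.145
```

>>> carry_out(
  steps="0 0 -0.1 -0.2 0; 0 0 -0.2 -0.4 0; 0 0 -0.35 -0.6 0; 0 0 -0.52 -0.8 0; 0 0 -0.52 -0.85 0",
)

```text
time_s: 14.45
ee_pos: [0.4482, -0.18, 0.2129]
ee_rot: [[0.004, 0.158, 0.987], [0.004, 0.987, -0.158], [-1.0, 0.004, 0.004]]
force: [-0.1, -0.5, -0.5]
gripper_width: 0.003
```

Run:
```python
from h import *
shift(0,-.215,.16,81.2)
im,d,P=cap('scene'); cv2.imwrite('pics/s5.png',cv2.resize(im[150:300,240:440,::-1],None,fx=4,fy=4,interpolation=cv2.INTER_CUBIC))
```

```text
now press [ 0.0044 -0.2142] z 0.2129 ang 80.93 F [-0.1 -0.5 -0.5] shift [ 0.441 -0.008 -0.038] turn -0.003
```

View pics/s5.png

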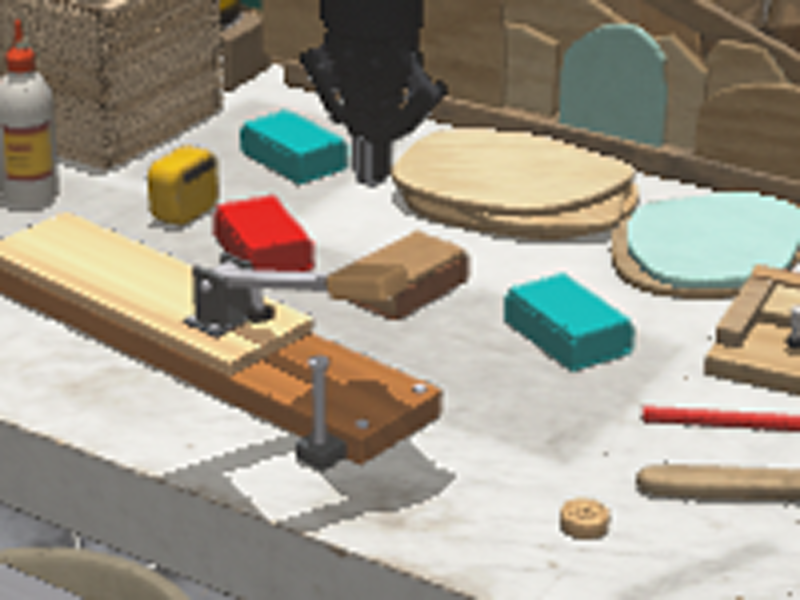

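Scene crop: the shut fingertips at (372,180) are above the handle at (370,280), and the block lies behind it at (430,260). I'll go down in small steps and watch the force.

>>> carry_out(
  steps="0 0.1 0 -0.037 0; 0 0.2 0 -0.037 0; 0 0.3 0 -0.037 0; 0 0.42 0 -0.037 0; 0 0.45 0 -0.037 0",
)

```text
time_s: 15.0
ee_pos: [0.444, -0.1776, 0.1563]
ee_rot: [[0.001, 0.157, 0.988], [0.006, 0.988, -0.157], [-1.0, 0.006, 0.0]]
force: [0.6, -0.0, 0.1]
gripper_width: -0.002
```

>>> carry_out(
  steps="0 0.03 0 0 0; 0 0.06 0 0 0; 0 0.09 0 0 0; 0 0.12 0 0 0; 0 0.15 0 0 0",
)

```text
time_s: 15.5
ee_pos: [0.4443, -0.1778, 0.1387]
ee_rot: [[0.002, 0.157, 0.988], [0.005, 0.988, -0.157], [-1.0, 0.005, 0.001]]
force: [0.6, -1.9, 2.8]
gripper_width: 0.003
```

>>> carry_out(
  steps="0 0.03 0 0 0; 0 0.06 0 0 0; 0 0.09 0 0 0; 0 0.12 0 0 0; 0 0.15 0 0 0",
)

```text
time_s: 16.0
ee_pos: [0.4445, -0.178, 0.1207]
ee_rot: [[0.003, 0.157, 0.988], [0.004, 0.988, -0.157], [-1.0, 0.005, 0.002]]
force: [0.2, -3.4, 4.0]
gripper_width: -0.002
```

>>> carry_out(
  steps="0 0.03 0 0 0; 0 0.06 0 0 0; 0 0.09 0 0 0; 0 0.12 0 0 0; 0 0.15 0 0 0",
)

```text
time_s: 16.5
ee_pos: [0.4447, -0.1782, 0.1028]
ee_rot: [[0.003, 0.157, 0.988], [0.004, 0.988, -0.157], [-1.0, 0.004, 0.003]]
force: [-0.7, -2.9, 5.9]
gripper_width: 0.002
```

>>> carry_out(
  steps="0 0.02 0 0 0; 0 0.04 0 0 0; 0 0.06 0 0 0; 0 0.07 0 0 0; 0 0.07 0 0 0",
)

```text
time_s: 17.0
ee_pos: [0.4447, -0.1789, 0.0945]
ee_rot: [[0.004, 0.157, 0.988], [0.002, 0.988, -0.157], [-1.0, 0.003, 0.003]]
force: [-2.0, -4.3, 6.3]
gripper_width: -0.001
```

```bash
cat > lev.py <<'E'
from h import *
shift(0,-.215,.09,81.2)
im,d,P=cap('scene'); cv2.imwrite('pics/s6.png',cv2.resize(im[190:290,280:400,::-1],None,fx=6,fy=6,interpolation=cv2.INTER_CUBIC))
for n,(d,P) in {'scene':(d,P),'top':cap('top')[1:]}.items():
    W=pts(d,P);Q=press(W);z=W[...,2]
    g=(np.hypot(Q[...,0]+.064,Q[...,1]+.22)<.012)&(z>.06)
    print(n,'gauge z',np.percentile(z[g],[50,90,98]).round(4) if g.any() else None)
    # handle top points in tilt frame: angle by line fit of z vs y along top
    h=(np.abs(Q[...,0])<.015)&(Q[...,1]<-.188)&(Q[...,1]>-.252)&(z>.06)&(z<.13)
    for a in np.arange(-.25,-.185,.008):
        k=h&(abs(Q[...,1]-a)<.004)
        if k.sum()>2: print(round(a,3),k.sum(),np.percentile(z[k],[10,50,90]).round(4))
E
python3 lev.py
```

```text
now press [ 0.0007 -0.2136] z 0.0945 ang 80.95 F [-2.  -4.3  6.3] shift [ 0.038 -0.011 -0.006] turn -0.003
scene gauge z [0.0798 0.0917 0.093 ]
-0.25 32 [0.0792 0.0862 0.0924]
-0.242 24 [0.0819 0.0937 0.0963]
-0.234 17 [0.0887 0.0949 0.0974]
-0.226 50 [0.0818 0.1032 0.1234]
-0.218 41 [0.0935 0.1088 0.1252]
-0.21 25 [0.0798 0.1011 0.121 ]
-0.202 20 [0.0865 0.0978 0.119 ]
-0.194 12 [0.083  0.0907 0.0958]
top gauge z [0.0921 0.0943 0.0976]
-0.194 4 [0.0888 0.0937 0.0943]
```

View pics/s6.png

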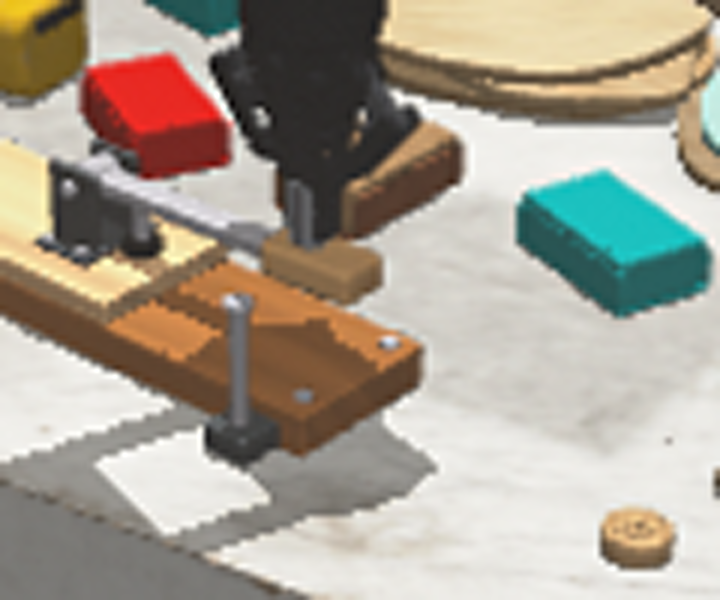

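The fingers hold the handle at (320,265) and the gauge head is at (237,300). The handle top reads about 0.095 at mid-handle and the gauge about 0.092, so it is 3–4 mm above level. I'll make the last small step and let it settle.

>>> carry_out(
  steps="0 0.015 0 0 0; 0 0.03 0 0 0; 0 0.038 0 0 0; 0 0.038 0 0 0; 0 0.038 0 0 0",
)

```text
time_s: 17.6
ee_pos: [0.4446, -0.1793, 0.0903]
ee_rot: [[0.003, 0.158, 0.988], [0.001, 0.988, -0.158], [-1.0, 0.002, 0.003]]
force: [-2.1, -3.5, 7.6]
gripper_width: 0.004
```

Run:
```python
from h import *
shift(0,-.215,.09,81.2)
for n in['top','scene']:
    im,d,P=cap(n); W=pts(d,P);Q=press(W);z=W[...,2]
    for nm,c in {'pan':((abs(Q[...,0])<.05)&(Q[...,1]>.06)&(Q[...,1]<.198)&(z>.03)&(z<.08))}.items(): print(n,'panel z max',np.percentile(z[c],[50,99.5]).round(4))
    b=(abs(W[...,0]-.656)<.055)&(abs(W[...,1]+.086)<.04)&(z>.025)&(z<.05); print('block top z',np.percentile(z[b],[5,50,95]).round(4))
    h=(np.abs(Q[...,0])<.015)&(abs(Q[...,1]+.238)<.007)&(z>.06)&(z<.13); print('handle end top',np.percentile(z[h],[50,90]).round(4) if h.any() else None)
for _ in range(10): viewer.capture('top')
shift(0,-.215,.09,81.2)
```

```text
now press [ 0.0007 -0.214 ] z 0.0903 ang 80.93 F [-2.1 -3.5  7.6] shift [ 0.002 -0.007 -0.006] turn -0.003
top panel z max [0.0418 0.0498]
block top z [0.0296 0.0354 0.0405]
handle end top None
scene panel z max [0.0411 0.0461]
block top z [0.0256 0.0318 0.0378]
handle end top [0.0905 0.0936]
now press [ 0.0007 -0.2141] z 0.0903 ang 80.93 F [-0.9 -3.5  7.1] shift [ 0.003 -0.007 -0.006] turn -0.003
```

Tip height is 0.0903, level with the gauge, and the push is steady at about 7 N, as expected for a level lever. I'm handing in.

```bash
python3 -c "
from h import *
print(ticket.job_done())"
```

```text
the job is handed in; nothing more can be done
None
```

I gripped the cork block and swept all four chips off the +y end of the panel. Then I laid the block flat on the bench near its old place and let go of it. The shut fingers are now holding the spring lever down at level, and the job is handed in at about 18 s of the 72 s allowed; no verdict was reported.

**Last checks:**
- **Lever:** the fingertips on the handle were at z 90.3 mm against the 90 mm gauge height. They were steady over the last half second at about 7 N, which is the stated force for holding it level. The handle end read 90–94 mm in the scene camera.
- **Chips:** after the sweep, the top camera showed all four on the bench, with their tops at 22 mm or lower and the panel bare.
- **Block:** just after release, the wrist camera put its top at 30.5–34 mm, so it lies flat.
- **Bystanders:** the arm's path kept clear of the tape measure, glue bottle and toy wheel, and they looked unmoved in the pictures. I did not re-measure their positions at the end.

No check failed. Depth readings from the top and scene cameras differ by about 2–4 mm. The panel's highest readings in the last pictures (46–50 mm) were within that noise, since bare-panel pixels gave similar spikes at the start.

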